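Pull the red-dotted bracelet boxes and stand them in the returns carton

ROBOT

A 6-joint arm with a two-finger parallel gripper is mounted at the origin on the work surface. World frame = base frame: x ahead of the robot, y to its left, z up, the work surface at z = 0. Lengths are in m, angles in rad, forces in N, time in s.
With the tool pointing down it reaches from about 0.3 to 0.75 m from the base axis. Payload 8.5 kg.
Tool frame: the origin (TCP) lies at the very end of the fingers, on their centre line; the grasp point (between the pads) lies 19 mm behind it (arm.grip_depth is the distance from the TCP to the grasp point, in m); z points along the fingers, y is the line along which they close (so a half turn about z gives the same grasp; the last joint's range is limited). The gripper opens to 85 mm and grips with 20 to 120 N. Pads are 22 mm wide; open, the fingers measure 114 mm over their backs; the gripper's body (76 mm by 85 mm) begins 54 mm behind the grasp point. The pads swing forward as they close: fully open they stand 13 mm farther back than shut.
Start: joints at [-1.403, 0.381, 1.297, -0, 1.464, -0.215], TCP at [0.205, -0.51, 0.231] pointing down, gripper open.
Joint ranges: [-3.11, 3.11], [-0.89, 2.33], [0.22, 2.48], [-1.42, 4.56], [0.17, 2.85], [-2.88, 2.88]. Speed limits (rad/s): [2.39, 2.39, 3.14, 3.14, 3.14, 3.14].

INTERFACE

Orientations are given as a unit quaternion [w, x, y, z].
In Python, from plant import status, cams, finish_job, arm gives the robot as it stands.
- The arm moves only by the tool jog_arm, never from a script. Its argument "moves" is a list of rows, each a list of 7 numbers: the closure, from -1 (fully open) to 1 (shut), then the shift along the tool's x, y, z in m, then the turn, a rotation vector about the tool's x, y, z in rad. In form: [[jaw, x, y, z, ax, ay, az], ...]. A call has 1 to 10 rows; each row is the pose to reach, as a shift and turn from the pose commanded when the call began, along the tool's axes at that moment; what a row does not reach only later rows make up. A row lasts 1/8 s, in which the tool goes at most 62.5 mm and 10.7 degrees, less where a joint would pass 70% of its speed; a pose out of reach is approached as far as the arm can. A call with a gripper value outside its range is refused whole. The fingers move at their own pace and stop on an object; "newtons" is the grip in N (left out, the last holds). Time passes only in rows, so rows that repeat a pose let the fingers close. It gives the time, the measured TCP pose, the force, the opening and the grip force at its end, in the units of the state.
- status.sense(): the state, without advancing time (a new reading comes with each control period).
- cams.grab_frame(name): name is "scene" or "top" or "wrist"; returns a dict with "img" (480x640x3 uint8, blue, green, red), "K" (3x3 intrinsics, pixels), "distortion" ([k1, k2, p1, p2, k3] as OpenCV has them; the pictures are not rectified), "R" (3x3) and "t" (3): a world point X has camera coordinates R X + t; the wrist camera has in their place "mount" (4x4, takes a point from camera to tool coordinates, whose origin is the TCP and whose axes are the flange's). Camera axes: x right, y down, z forward; pixel columns grow to the right and rows downward; lengths in m; the calibration is good to about 2 mm. A picture is of the moment at which its call begins: read the wrist's pose just before it. There is no depth.
- finish_job(): hands the job in; it is judged then, once.
The state is a dict: "clock": time; "joint_positions": joint angles; "qvel": joint speeds; "joint_efforts": joint torques, N m; "eef_pos": TCP position; "ee_rot": TCP orientation; "wrist_force": force on the tool from outside, world axes, zero at the start; "torque": the same for the moment, N m; "opening": finger opening in m; "finger_force": force on a finger pad.
Only numpy, scipy, OpenCV 4.12 (cv2) and the standard library are available. Lean on these libraries where they do the work, as an engineer would, in place of code of your own. Each camera call takes 0.05 s, during which the arm holds its last target. There are 200 camera calls.

TASK

The two bracelet boxes with a red dot on the lid are rejects: move them off the black display board and stand each one upright on its end in an empty cell of the returns carton, one to a cell, right down on the cell's floor. Set them down without dropping them or letting them fall over, and leave the unmarked boxes, the ring cone and the roll of dots where they are.

Things in the scene. Friction and masses are not known exactly. Their poses are not given: they have to be found in the camera images.
- reject1_mid (a point): First reject, loose: rigid lidded card gift box, 150 long x 54 wide x 34 mm thick, 0.08 to 0.15 kg, white lid with two gold bands, purple base, a 28 mm red dot in the middle of its lid. The point is the very centre of the box; x runs along its length, y across its width, z out through its lid. It starts lying flat, lid up, on the display board.
- reject2_mid (a point): Second reject, loose: the same box (150 x 54 x 34 mm, point at its centre, same axes, same start) with a gold-yellow base and the same red dot on its lid.
- good1_mid (a point): Good box, to be left alone: the same box and axes, purple base, no dot.
- good2_mid (a point): Second good box, to be left alone: the same box and axes, gold-yellow base, no dot.
- board: Black display board, fixed, 290 (x) x 420 (y) x 6 mm thick; origin under its centre, on the table. The four boxes lie flat on it, long axis near the board's y, in two rows about 110 mm apart centre to centre along x (some 50 mm free between long sides) and two columns about 220 mm apart along y; which box lies where changes.
- carton: Brown returns carton, fixed, open at the top; origin under its centre, on the table. 155 (x) x 191 (y) x 143 mm high; walls and cross dividers 5 mm thick, all of that height; 2 x 2 cells. The two cells on its +y side are full: earlier rejects stand on end in them, fixed, 12 mm above the rim. Flaps hang down outside, up to 25 mm from the walls.
- cell_near (a point): Empty cell: centre of its floor, 5 mm above the table, axes as the carton's. Inside 70 (x) x 88 (y) mm, 138 mm deep. A box on end in it, width along x, stands 12 mm out of the rim, with 27 mm for a finger beside each broad face; slanted fingers, or fingers round its middle, foul the walls, so hold it from straight above. The full cell is 93 mm away along +y, centre to centre.
- cell_far (a point): The other empty cell, 75 mm from cell_near along the carton's +x: centre of its floor, same axes and sizes.
- ring_cone_mid (a point): Bystander, loose: beige ring cone standing beyond the board, 66 mm across the foot, 110 mm tall; the point is at half its height.
- dot_roll_mid (a point): Bystander, loose: roll of red dots lying flat on the table, 76 mm across, 30 mm high; the point is its centre. The table between the board and the carton is bare, a strip at least 110 mm wide.
Things that resemble listed ones, but are neither listed nor needed, are in the scene too. What is shaped like the part that bears reject2_mid but turquoise is not meant.

How it is judged:
At the end, for the whole second after the job is handed in: Each red-dotted box stands at rest (under 0.05 m/s) on the floor of its own empty cell (centre within 32 mm of the cell's centre in plan, at most 85 mm above its floor), within 0.15 rad of upright, either end up; good boxes, ring cone and roll of dots within 20 mm of their start (((horizontal distance between reject1_mid and cell_near below 0.032 m and z of reject1_mid in the frame of cell_near below 0.085 m) or (horizontal distance between reject1_mid and cell_far below 0.032 m and z of reject1_mid in the frame of cell_far below 0.085 m)) and angle between the x axis of each of reject1_mid, reject2_mid and the z axis of cell_near, either way round below 0.15 rad and linear speed of each of reject1, reject2 below 0.05 m/s and ((horizontal distance between reject2_mid and cell_near below 0.032 m and z of reject2_mid in the frame of cell_near below 0.085 m) or (horizontal distance between reject2_mid and cell_far below 0.032 m and z of reject2_mid in the frame of cell_far below 0.085 m)) and distance of each of good1_mid, good2_mid, ring_cone_mid, dot_roll_mid from where it was at the start of the episode below 0.02 m); the robot touches nothing.
It fails at once if an unmarked good box is moved by more than 20 mm (distance of any of good1_mid, good2_mid from where it was at the start of the episode above 0.02 m).
It fails at once if the ring cone or the roll of dots is moved by more than 20 mm (distance of any of ring_cone_mid, dot_roll_mid from where it was at the start of the episode above 0.02 m).
It fails at once if reject1 is dropped, thrown or falls over (moves faster than 0.5 m/s while the fingers do not touch it) (linear speed of reject1 above 0.5 m/s and contact force between the fingers and reject1 below 0.05 N).
It fails at once if reject2 is dropped, thrown or falls over (moves faster than 0.5 m/s while the fingers do not touch it) (linear speed of reject2 above 0.5 m/s and contact force between the fingers and reject2 below 0.05 N).
It also fails if it takes over 72 s, if anything falls off the work surface, if the arm or the gripper's body presses on something with over 40 N, if the wrist force passes 120 N, or if a joint passes its speed limit or range.

## Working session

There is one attempt and no reset: what is moved stays moved. The work goes in short steps, Python scripts to look and compute and a tool call to move; the robot and the scene stay as the last step left them, time stands still between calls to the robot, and variables do not carry over. Pictures are saved under pics/ and viewed, at most 13 in all, crops included, and the job is handed in when it is done.

Besides the shell and the picture viewer there is one more tool, called after "Call:" by a JSON object that holds its "name" and its "arguments", one argument or row to a line. jog_arm: Moves the arm, as the interface text tells. Its arguments: {"type":"object","properties":{"moves":{"type":"array"},"newtons":{"type":"number"}},"required":["moves"]}

```bash
ls; mkdir -p pics
python3 - <<'E'
from plant import status, cams, arm
import cv2, json
print(status.sense()); print([a for a in dir(arm) if a[0]!='_'])
for n in ("scene","top","wrist"):
    f=cams.grab_frame(n); cv2.imwrite(f"pics/{n}0.png",f["img"])
    print(n,{k:(v.tolist() if hasattr(v,'tolist') else v) for k,v in f.items() if k!="img"})
E
```

```text
pics
{'clock': 0.0, 'joint_positions': array([-1.40327832e+00,  3.81221465e-01,  1.29829347e+00,  3.42019709e-05,
        1.46361277e+00, -2.15318244e-01]), 'qvel': array([ 0.00047582, -0.00043167,  0.00074161,  0.00096011,  0.00143107,
       -0.00097693]), 'joint_efforts': array([-1.89967868e-03, -4.48467278e+01, -2.31280178e+01, -3.06834736e-04,
        4.68593702e-03,  2.73862315e-05]), 'eef_pos': array([ 0.20539887, -0.50987825,  0.23068708]), 'ee_rot': array([-7.66901856e-04,  9.81735483e-01,  1.90249445e-01,  3.53388328e-05]), 'wrist_force': array([-0.18610533,  0.34328181,  0.39270008]), 'torque': array([-0.04656588,  0.03284662,  0.0151068 ]), 'finger_force': 0.0, 'opening': 0.08562632569478973}
['Unreachable', 'grip_depth']
scene {'K': [[517.2743443410452, 0.0, 329.1269772870765], [0.0, 517.2743443410452, 244.52010142552368], [0.0, 0.0, 1.0]], 'distortion': [-0.1452451127182491, 0.0, 0.0, 0.0, 0.0], 'R': [[0.1994809387305107, 0.9798782973446682, 0.006773291379205297], [0.7811266538736161, -0.15483854113289452, -0.604868726905305], [-0.5916489716811836, 0.1259505798825488, -
[... 327 characters left out ...]
538456694066], [-0.9982834257084694, -0.022280100497808306, -0.05416455554669319], [0.0547056037714625, -0.02443663941386184, -0.9982034600071055]], 't': [-0.07717535799320342, 0.48974439461202346, 1.187177356419657]}
wrist {'K': [[378.00097152244564, 0.0, 320.4479582526043], [0.0, 378.00097152244564, 239.83077126868397], [0.0, 0.0, 1.0]], 'distortion': [-0.03704335023861787, 0.0, 0.0, 0.0, 0.0], 'mount': [[0.0004764267735997201, -0.956105998565641, -0.2930206349804148, 0.07445660129006379], [0.9999998556408917, 0.00038270863407414345, 0.00037716348573637817, 0.0005900646277912092], [-0.0002484667441835795, -0.2930207723710003, 0.9561060428756727, -0.1435647954631667], [0.0, 0.0, 0.0, 1.0]]}
```

View pics/top0.png

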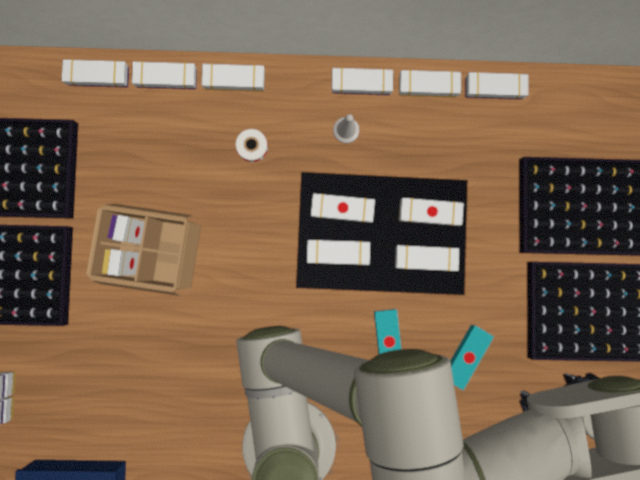

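View pics/scene0.png

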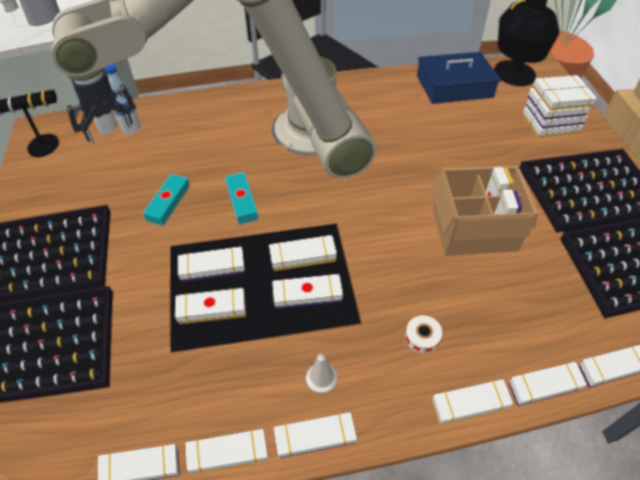

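The rejects are the two far-row boxes, with dots at top-view pixels (343,208) and (432,212). The carton is at about (143,249), and its empty cells are on the right. Next I'll measure the boxes and look closer at the carton.

```bash
cat > h.py <<'E'
import numpy as np, cv2
from plant import status, cams, arm
from scipy.spatial.transform import Rotation as Ro
def plane(f,px,z):
    """pixels -> world points on the plane at height z"""
    u=cv2.undistortPoints(np.float64(px).reshape(-1,1,2),f["K"],f["distortion"]).reshape(-1,2)
    d=np.c_[u,np.ones(len(u))]@f["R"]; o=-f["R"].T@f["t"]
    return o+d*((z-o[2])/d[:,2])[:,None]
def proj(f,X):
    return cv2.projectPoints(np.float64(X).reshape(-1,3),cv2.Rodrigues(f["R"])[0],f["t"],f["K"],f["distortion"])[0].reshape(-1,2)
def arr(f): return {k:(v if k=="img" else np.array(v)) for k,v in f.items()}
E
python3 - <<'E'
from h import *
np.set_printoptions(precision=4,suppress=True)
for n in ("top","scene"):
    f=arr(cams.grab_frame(n)); hsv=cv2.cvtColor(f["img"],cv2.COLOR_BGR2HSV)
    red=((hsv[...,0]<8)|(hsv[...,0]>172))&(hsv[...,1]>150)&(hsv[...,2]>100)
    k,_,st,c=cv2.connectedComponentsWithStats(red.astype(np.uint8))
    for i in range(1,k):
        if st[i,4]>25: print(n,"red",st[i,4],c[i].round(1),plane(f,c[i],.04)[0])
    w=((hsv[...,1]<50)&(hsv[...,2]>150)|red).astype(np.uint8)
    w=cv2.morphologyEx(w,cv2.MORPH_CLOSE,np.ones((5,5)))
    for q in cv2.findContours(w,cv2.RETR_EXTERNAL,cv2.CHAIN_APPROX_NONE)[0]:
        P=plane(f,q[:,0],.04)
        if not(300<cv2.contourArea(q)<4000) or not(.3<P[:,0].mean()<.75): continue
        r=cv2.minAreaRect((P[:,:2]*1000).astype(np.float32)); print(n,"white",q[:,0].mean(0).round(0),np.round(r[0],1),np.round(r[1],1),round(r[2],1))
    if n=="top":
        b=cv2.inRange(hsv,(0,0,0),(180,255,45)); 
        for q in cv2.findContours(b,cv2.RETR_EXTERNAL,cv2.CHAIN_APPROX_NONE)[0]:
            if cv2.contourArea(q)>8000 and 290<q[:,0,0].mean()<480: r=cv2.minAreaRect((plane(f,q[:,0],.006)[:,:2]*1000).astype(np.float32)); print("board",r)
        cv2.imwrite("pics/carton.png",cv2.resize(f["img"][195:300,80:210],None,fx=6,fy=5.7,interpolation=cv2.INTER_CUBIC)[:598])
E
```

```text
top red 63 [342.5 207.2] [ 0.5781 -0.118   0.04  ]
top red 66 [431.8 211.1] [ 0.5738 -0.3358  0.04  ]
top red 76 [389.  341.4] [ 0.2581 -0.2354  0.04  ]
top red 76 [469.  357.4] [ 0.2233 -0.4286  0.04  ]
top white [122. 262.] [431.8 403. ] [66.6 61.3] 83.1
top white [427. 258.] [ 460.2 -326.2] [150.3  54.7] 88.5
top white [338. 252.] [ 469.6 -109.5] [150.4  54.8] 89.5
top white [128. 230.] [512.6 393.1] [67.6 61.6] 81.8
top white [432. 211.] [ 573.7 -335.5] [150.9  55. ] 86.6
top white [343. 207.] [ 577.8 -118.1] [150.9  54.9] 85.8
top white [251. 145.] [726.2 106.9] [76.7 75.8] 62.9
board ((520.3397216796875, -220.60678100585938), (413.40069580078125, 283.36529541015625), 88.65203094482422)
scene red 44 [240.2 193. ] [ 0.266  -0.2351  0.04  ]
scene red 40 [165.4 194.4] [ 0.2311 -0.4275  0.04  ]
scene red 67 [306.8 287.1] [ 0.5801 -0.1168  0.04  ]
scene red 68 [209.  301.8] [ 0.5765 -0.3345  0.04  ]
scene white [423. 334.] [740.9 103.5] [73.2 84.9] 50.6
scene white [210. 304.] [ 582.3 -334.2] [150.7  65.7] 87.1
scene white [306. 289.] [ 585.  -117.4] [150.9  64. ] 85.5
scene white [211. 262.] [ 468.9 -324.6] [150.2  66.5] 88.5
scene white [302. 251.] [ 479.1 -109. ] [151.3  68.2] 89.6
scene white [501. 192.] [380.7 428.8] [ 73.6 163.4] 84.8
```

View pics/carton.png

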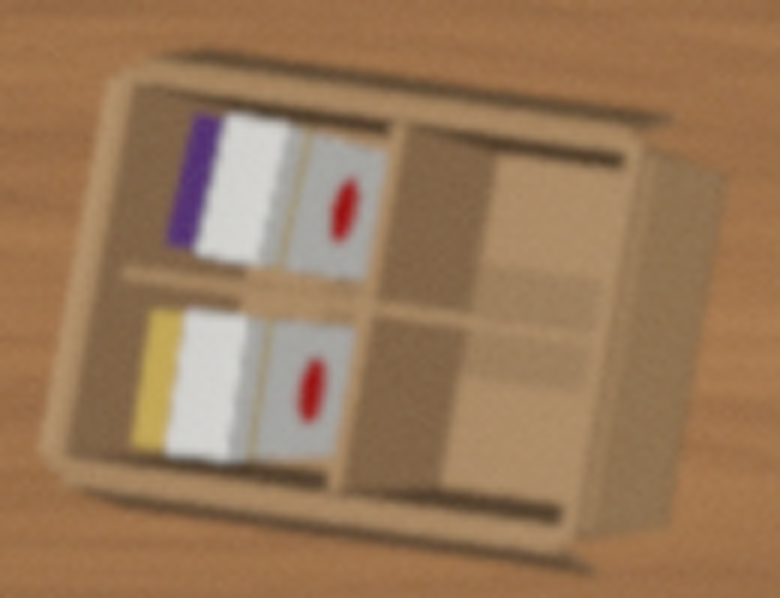

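The carton crop gives rim corners (crop pixels) of about (115,70), (645,145), (575,548) and (45,470). The empty cells are on the right. Next I'll fit the carton and plan the approach.

```bash
cat >> h.py <<'E'
def down(ang,tilt=0,pos=None):
    """tool down, tool x at world angle ang (deg), then turned about tool y by tilt (deg)"""
    a=np.radians(ang); x=np.array([np.cos(a),np.sin(a),0]); z=np.array([0,0,-1.])
    return Ro.from_matrix(np.c_[x,np.cross(z,x),z])*Ro.from_rotvec([0,np.radians(tilt),0])
def to(p,R):
    """print the row that takes the tool from where it is to TCP p, orientation R"""
    s=status.sense(); q=s["ee_rot"]; C=Ro.from_quat([q[1],q[2],q[3],q[0]])
    d=C.inv().apply(np.array(p)-s["eef_pos"]); w=(C.inv()*R).as_rotvec()
    print("t",round(s["clock"],2),"at",s["eef_pos"].round(4),"F",s["wrist_force"].round(1),"J",s["joint_positions"].round(2),"open",round(s["opening"],4))
    print("shift",d.round(3),"turn",w.round(3),"rows>=",round(max(np.linalg.norm(d)/.0625,np.degrees(np.linalg.norm(w))/10.7),1))
E
python3 - <<'E'
from h import *
f=arr(cams.grab_frame("top"))
px=np.array([[115,70],[645,145],[575,548],[45,470],[399,125],[342,490],[366,307]])/[6,5.7]+[80,195]
P=plane(f,px,.143)[:,:2]; print(P.round(4))
# corners in carton frame: TL=(+x,+y) TR=(+x,-y) BR=(-x,-y) BL=(-x,+y)
M=np.array([[.0775,.0955],[.0775,-.0955],[-.0775,-.0955],[-.0775,.0955]])
U,_,Vt=np.linalg.svd((P[:4]-P[:4].mean(0)).T@M); R=U@np.diag([1,np.linalg.det(U@Vt)])@Vt; c=P[:4].mean(0)
print("c",c,"yaw",np.degrees(np.arctan2(R[1,0],R[0,0])),"res",(P[:4]-c-M@R.T).round(4).tolist())
for n,m in(("near",(-.0375,-.0465)),("far",(.0375,-.0465))): print(n,c+R@m)
a=np.array([.073,.997,0]); R=down(85.8,-30); T=np.array([.579,-.1175,0])+.0305*a+[0,0,.012]
print(T,R.as_matrix()); to(T-.1*R.as_matrix()[:,2],R)
E
```

```text
[[0.5516 0.4206]
 [0.5273 0.2279]
 [0.3728 0.2476]
 [0.3984 0.4387]
 [0.5329 0.3172]
 [0.3931 0.3321]
 [0.4629 0.3263]]
c [0.46253067 0.33371225] yaw -7.258081184217382 res [[0.0002, 0.0019], [-0.0001, -0.0013], [-0.0008, -0.0011], [0.0007, 0.0005]]
near [0.41945639 0.29232256]
far [0.49385543 0.28284714]
[ 0.5812265 -0.0870915  0.012    ] [[ 6.34261392e-02  9.97314477e-01 -3.66190986e-02]
 [ 8.63699673e-01 -7.32381971e-02 -4.98657239e-01]
 [-5.00000000e-01 -2.77555756e-17 -8.66025404e-01]]
t 0.3 at [ 0.2054 -0.5101  0.2311] F [ 0.1  0.  -0.3] J [-1.4   0.38  1.3  -0.    1.46 -0.22] open 0.0852
shift [ 0.529 -0.297  0.133] turn [-0.292 -0.468 -1.088] rows>= 9.9
```

Call:
{"name": "jog_arm", "arguments": {
  "moves": [
    [-1,0.529,-0.297,0.05,-0.292,-0.468,-1.088],
    [-1,0.529,-0.297,0.05,-0.292,-0.468,-1.088],
    [-1,0.529,-0.297,0.05,-0.292,-0.468,-1.088],
    [-1,0.529,-0.297,0.05,-0.292,-0.468,-1.088],
    [-1,0.529,-0.297,0.05,-0.292,-0.468,-1.088],
    [-1,0.529,-0.297,0.05,-0.292,-0.468,-1.088],
    [-1,0.529,-0.297,0.05,-0.292,-0.468,-1.088],
    [-1,0.529,-0.297,0.05,-0.292,-0.468,-1.088],
    [-1,0.529,-0.297,0.05,-0.292,-0.468,-1.088],
    [-1,0.529,-0.297,0.05,-0.292,-0.468,-1.088]
  ],
  "newtons": 40
}}

```text
clock: 1.55
eef_pos: [0.5865, -0.0347, 0.1809]
ee_rot: [0.176, 0.707, 0.658, -0.19]
wrist_force: [0.6, -0.9, 1.1]
opening: 0.0857
finger_force: 0.0
```

Run:
```python
from h import *
a=np.array([.073,.997,0]); R=down(85.8,-30); T=np.array([.579,-.1175,0])+.0305*a+[0,0,.012]
to(T-.1*R.as_matrix()[:,2],R); to(T,R)
```

```text
t 1.55 at [ 0.5865 -0.0347  0.1809] F [ 0.6 -0.9  1.1] J [-0.04  0.54  1.28 -0.54  1.37  0.15] open 0.0857
shift [ 0.039 -0.001  0.073] turn [0.001 0.    0.001] rows>= 1.3
t 1.55 at [ 0.5865 -0.0347  0.1809] F [ 0.6 -0.9  1.1] J [-0.04  0.54  1.28 -0.54  1.37  0.15] open 0.0857
shift [ 0.039 -0.001  0.173] turn [0.001 0.    0.001] rows>= 2.8
```

Call:
{"name": "jog_arm", "arguments": {
  "moves": [
    [-1,0.039,-0.001,0.05,0,0,0],
    [-1,0.039,-0.001,0.073,0,0,0],
    [-1,0.039,-0.001,0.11,0,0,0],
    [-1,0.039,-0.001,0.145,0,0,0],
    [-1,0.039,-0.001,0.165,0,0,0],
    [-1,0.039,-0.001,0.173,0,0,0],
    [-1,0.039,-0.001,0.173,0,0,0]
  ]
}}

```text
clock: 2.42
eef_pos: [0.5805, -0.0897, 0.0121]
ee_rot: [0.176, 0.708, 0.657, -0.19]
wrist_force: [0.6, -0.3, 1.1]
opening: 0.0854
finger_force: 0.0
```

Call:
{"name": "jog_arm", "arguments": {
  "moves": [
    [0.2,0,0,0,0,0,0],
    [0.5,0,0,0,0,0,0],
    [0.5,0,0,0,0,0,0],
    [0.5,0,0,0,0,0,0],
    [0.5,0,0,0,0,0,0],
    [0.5,0,0,0,0,0,0]
  ],
  "newtons": 45
}}

```text
clock: 3.18
eef_pos: [0.5809, -0.0893, 0.0129]
ee_rot: [0.177, 0.707, 0.658, -0.189]
wrist_force: [-0.6, 2.8, 5.1]
opening: 0.0534
finger_force: 48.3
```

Run:
```python
from h import *
f=cams.grab_frame("wrist"); cv2.imwrite("pics/w1.png",f["img"])
# stand target: box at strip spot S, top end up, tool z along +y tilted 30 deg down
```

```text
(no output)
```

View pics/w1.png

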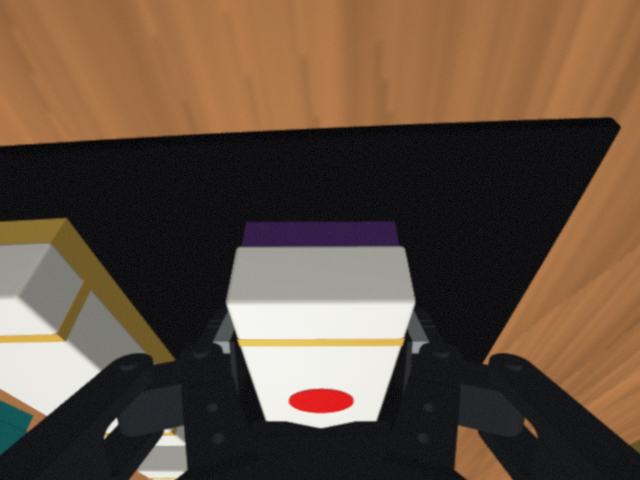

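Reject 1 is gripped symmetrically (dot at (321,400)). Next I'll lift it and turn it upright over the bare strip.

```bash
cat >> h.py <<'E'
def intool(c,axis_ang):
    """box centre in tool coordinates and orientation (box lies at axis_ang deg)"""
    s=status.sense(); q=s["ee_rot"]; C=Ro.from_quat([q[1],q[2],q[3],q[0]])
    return C.inv().apply(np.array(c)-s["eef_pos"])
E
python3 - <<'E'
from h import *
c=intool([.579,-.1175,.023],85.8); print("c_tool",c)
R=down(82.74,60); 
to(np.array([.45,.11,.075+.08])-R.apply(c),R)
E
```

```text
c_tool [-0.02952714  0.0002065   0.00543676]
t 3.23 at [ 0.5809 -0.0893  0.0129] F [-0.1  3.9  5.6] J [-0.13  0.74  1.48 -0.64  1.    0.31] open 0.0534
shift [ 0.087 -0.144 -0.247] turn [-0.014  1.571  0.059] rows>= 8.4
```

Call:
{"name": "jog_arm", "arguments": {
  "moves": [
    [0.5,-0.01,0,-0.017,0,0,0],
    [0.5,-0.03,0,-0.052,0,0,0],
    [0.5,-0.05,0,-0.087,0,0,0],
    [0.5,-0.07,0,-0.122,0,0,0],
    [0.5,-0.09,0,-0.156,0,0,0],
    [0.5,-0.09,0,-0.156,0,0.1,0]
  ]
}}

```text
clock: 3.98
eef_pos: [0.5811, -0.0885, 0.1959]
ee_rot: [0.145, 0.716, 0.666, -0.151]
wrist_force: [0.1, -0.2, -1.4]
opening: 0.0532
finger_force: 47.6
```

Run:
```python
from h import *
c=np.array([-.0295,.0002,.0054])
R=down(82.74,60); 
to(np.array([.45,.11,.075+.08])-R.apply(c),R)
```

```text
t 3.98 at [ 0.5811 -0.0885  0.1959] F [ 0.1 -0.2 -1.4] J [-0.17  0.49  1.29 -0.43  1.34 -0.  ] open 0.0532
shift [ 0.186 -0.144 -0.071] turn [-0.013  1.469  0.06 ] rows>= 7.9
```

Call:
{"name": "jog_arm", "arguments": {
  "moves": [
    [0.5,0.019,-0.014,-0.007,0,0.147,0.006],
    [0.5,0.037,-0.029,-0.014,-0.002,0.294,0.012],
    [0.5,0.056,-0.043,-0.021,-0.004,0.441,0.018],
    [0.5,0.074,-0.058,-0.028,-0.005,0.588,0.024],
    [0.5,0.093,-0.072,-0.036,-0.006,0.735,0.03],
    [0.5,0.112,-0.086,-0.043,-0.008,0.881,0.036],
    [0.5,0.13,-0.1,-0.05,-0.009,1.028,0.042],
    [0.5,0.149,-0.115,-0.057,-0.01,1.175,0.048],
    [0.5,0.167,-0.13,-0.064,-0.012,1.322,0.054],
    [0.5,0.186,-0.144,-0.071,-0.013,1.469,0.06]
  ]
}}

```text
clock: 5.22
eef_pos: [0.4512, 0.1195, 0.1815]
ee_rot: [-0.331, 0.65, 0.571, 0.376]
wrist_force: [-0.3, -0.0, -2.2]
opening: 0.053
finger_force: 47.6
```

Run:
```python
from h import *
c=np.array([-.0295,.0002,.0054])
R=down(82.74,60); 
to(np.array([.45,.11,.075+.08])-R.apply(c),R)
to(np.array([.45,.11,.075+.01])-R.apply(c),R)
f=arr(cams.grab_frame("scene")); cv2.imwrite("pics/s1.png",f["img"][80:440,150:630])
```

```text
t 5.22 at [0.4512 0.1195 0.1815] F [-0.3 -0.  -2.2] J [-0.51  0.43  1.86  0.94  1.48 -0.79] open 0.053
shift [ 0.002 -0.    -0.   ] turn [ 0.002 -0.002 -0.002] rows>= 0.0
t 5.22 at [0.4512 0.1195 0.1815] F [-0.3 -0.  -2.2] J [-0.51  0.43  1.86  0.94  1.48 -0.79] open 0.053
shift [-0.059 -0.     0.034] turn [ 0.002 -0.002 -0.002] rows>= 1.1
```

View pics/s1.png

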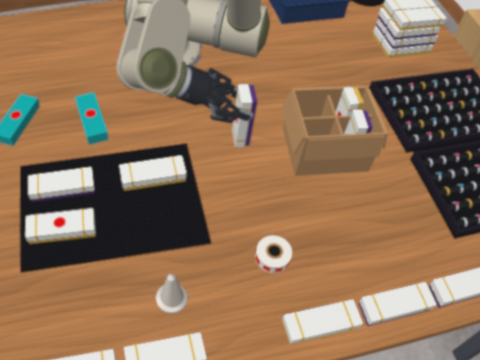

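The box hangs upright over the strip at about (243,115) in the crop. Next I'll lower it.

Call:
{"name": "jog_arm", "arguments": {
  "moves": [
    [0.5,-0.017,0,0.01,0,0,0],
    [0.5,-0.039,0,0.022,0,0,0],
    [0.5,-0.054,0,0.031,0,0,0],
    [0.5,-0.06,0,0.035,0,0,0],
    [0.5,-0.064,0,0.037,0,0,0],
    [0.5,-0.066,0,0.038,0,0,0]
  ]
}}

```text
clock: 6.02
eef_pos: [0.4511, 0.1189, 0.1044]
ee_rot: [-0.331, 0.652, 0.571, 0.374]
wrist_force: [0.5, 0.1, -1.7]
opening: 0.0532
finger_force: 47.7
```

Run:
```python
from h import *
c=np.array([-.0295,.0002,.0054])
R=down(82.74,60); 
to(np.array([.45,.11,.075])-R.apply(c),R)
```

```text
t 6.03 at [0.4511 0.1189 0.1044] F [ 0.5  0.1 -1.7] J [-0.51  0.58  1.93  0.96  1.35 -0.97] open 0.0532
shift [-0.    -0.     0.002] turn [-0.     0.003 -0.004] rows>= 0.0
```

Call:
{"name": "jog_arm", "arguments": {
  "moves": [
    [0.5,-0.001,0,0.0005,0,0,0],
    [0.5,-0.002,0,0.001,0,0,0]
  ]
}}

```text
clock: 6.28
eef_pos: [0.451, 0.1191, 0.1031]
ee_rot: [-0.332, 0.651, 0.571, 0.375]
wrist_force: [-3.6, -5.0, 16.8]
opening: 0.0534
finger_force: 49.1
```

Call:
{"name": "jog_arm", "arguments": {
  "moves": [
    [0.5,-0.001,0,0.0005,0,0,0],
    [0.5,-0.002,0,0.001,0,0,0]
  ]
}}

```text
clock: 6.52
eef_pos: [0.451, 0.1192, 0.103]
ee_rot: [-0.333, 0.65, 0.57, 0.377]
wrist_force: [-6.7, -10.1, 39.2]
opening: 0.0533
finger_force: 50.9
```

Call:
{"name": "jog_arm", "arguments": {
  "moves": [
    [0.5,0.002,0,-0.001,0,0,0],
    [0.5,0.002,0,-0.001,0,0,0],
    [-0.4,0.002,0,-0.001,0,0,0],
    [-0.7,0.002,0,-0.001,0,0,0],
    [-1,0.002,0,-0.001,0,0,0],
    [-1,0.002,0,-0.001,0,0,0]
  ],
  "newtons": 30
}}

```text
clock: 7.28
eef_pos: [0.4508, 0.1189, 0.1018]
ee_rot: [-0.331, 0.652, 0.571, 0.373]
wrist_force: [-0.6, 0.1, -0.7]
opening: 0.0855
finger_force: 0.0
```

Call:
{"name": "jog_arm", "arguments": {
  "moves": [
    [-1,0,0,-0.02,0,0,0],
    [-1,0,0,-0.06,0,0,0],
    [-1,0,0,-0.1,0,0,0],
    [-1,0,0,-0.14,0,0,0],
    [-1,0,0,-0.15,0,0,0]
  ]
}}

```text
clock: 7.9
eef_pos: [0.4349, -0.0114, 0.1777]
ee_rot: [-0.33, 0.652, 0.571, 0.374]
wrist_force: [0.5, 0.4, -0.2]
opening: 0.0855
finger_force: 0.0
```

Run:
```python
from h import *
f=arr(cams.grab_frame("top")); cv2.imwrite("pics/t2.png",cv2.resize(f["img"][150:350,80:350],None,fx=2.9,fy=2.9))
print("expect top centre px",proj(f,[.451,.109,.15]))
g=arr(cams.grab_frame("wrist")); cv2.imwrite("pics/w2.png",g["img"])
```

```text
expect top centre px [[240.55157681 256.39369301]]
```

View pics/t2.png

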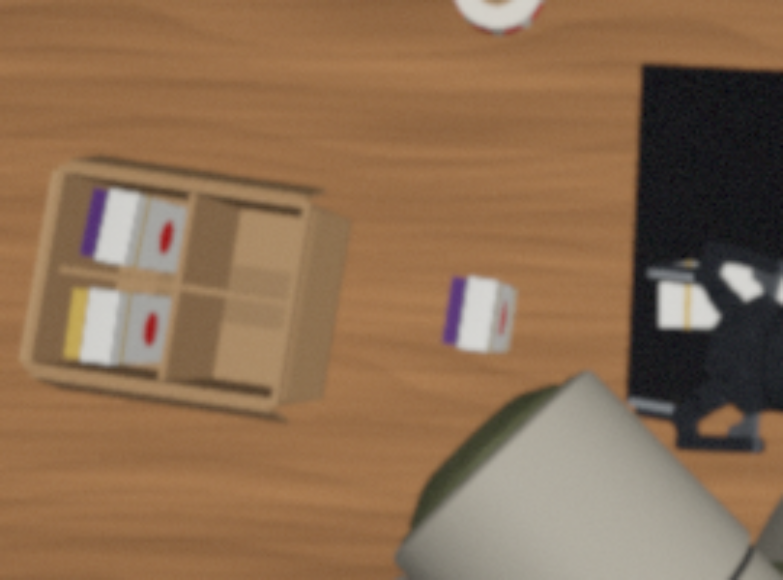

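The box stands upright: its top face is at about (470,315) in the crop, on the strip and clear of the carton.

Run:
```python
from h import *
f=arr(cams.grab_frame("top")); hsv=cv2.cvtColor(f["img"],cv2.COLOR_BGR2HSV)[235:285,222:268]
pur=cv2.inRange(hsv,(120,60,40),(165,255,255)); wh=cv2.inRange(hsv,(0,0,205),(180,60,255))
m=cv2.morphologyEx(pur|wh,cv2.MORPH_CLOSE,np.ones((3,3)))
q=max(cv2.findContours(m,cv2.RETR_EXTERNAL,cv2.CHAIN_APPROX_NONE)[0],key=cv2.contourArea)[:,0]+[222,235]
P=plane(f,q,.15)[:,:2]; print(cv2.minAreaRect((P*1000).astype(np.float32)))
c=plane(f,np.array([[448,277],[497,277],[490,352],[443,347]])/2.9+[80,150],.15); print(c.round(4), c.mean(0))
R=down(172.74); to([.449,.107,.25],R); to([.435,-.011,.27],R)
```

```text
((448.5607604980469, 107.65543365478516), (31.535907745361328, 49.28620910644531), 83.53748321533203)
[[0.4743 0.1228 0.15  ]
 [0.4751 0.0863 0.15  ]
 [0.4189 0.0899 0.15  ]
 [0.4219 0.125  0.15  ]] [0.44757973 0.10598031 0.15      ]
t 8.05 at [ 0.4344 -0.0092  0.1768] F [ 0.6  0.2 -0.2] J [-0.77  0.48  1.78  0.77  1.66 -0.89] open 0.0854
shift [ 0.122 -0.001  0.065] turn [ 0.812 -0.818 -1.418] rows>= 9.8
t 8.05 at [ 0.4344 -0.0092  0.1768] F [ 0.6  0.2 -0.2] J [-0.77  0.48  1.78  0.77  1.66 -0.89] open 0.0854
shift [ 0.08   0.    -0.048] turn [ 0.812 -0.818 -1.418] rows>= 9.8
```

Call:
{"name": "jog_arm", "arguments": {
  "moves": [
    [-1,0.05,0,-0.03,0,0,0],
    [-1,0.08,0,-0.048,0.812,-0.818,-1.418],
    [-1,0.08,0,-0.048,0.812,-0.818,-1.418],
    [-1,0.08,0,-0.048,0.812,-0.818,-1.418],
    [-1,0.08,0,-0.048,0.812,-0.818,-1.418],
    [-1,0.08,0,-0.048,0.812,-0.818,-1.418],
    [-1,0.08,0,-0.048,0.812,-0.818,-1.418],
    [-1,0.08,0,-0.048,0.812,-0.818,-1.418],
    [-1,0.08,0,-0.048,0.812,-0.818,-1.418],
    [-1,0.08,0,-0.048,0.812,-0.818,-1.418]
  ]
}}

```text
clock: 9.3
eef_pos: [0.4346, -0.0099, 0.2694]
ee_rot: [-0.029, 0.113, 0.993, 0.032]
wrist_force: [-0.1, 0.3, -0.4]
opening: 0.0853
finger_force: 0.0
```

Run:
```python
from h import *
R=down(172.74); to([.449,.1075,.22],R);to([.449,.1075,.113],R)
```

```text
t 9.3 at [ 0.4346 -0.0099  0.2694] F [-0.1  0.3 -0.4] J [-0.33  0.17  1.49  0.05  1.55 -1.67] open 0.0853
shift [0.009 0.115 0.057] turn [ 0.06  -0.061 -0.101] rows>= 2.1
t 9.3 at [ 0.4346 -0.0099  0.2694] F [-0.1  0.3 -0.4] J [-0.33  0.17  1.49  0.05  1.55 -1.67] open 0.0853
shift [0.002 0.109 0.163] turn [ 0.06  -0.061 -0.101] rows>= 3.1
```

Call:
{"name": "jog_arm", "arguments": {
  "moves": [
    [-1,0.005,0.06,0.02,0.06,-0.061,-0.101],
    [-1,0.009,0.115,0.057,0.06,-0.061,-0.101],
    [-1,0.009,0.115,0.057,0.06,-0.061,-0.101],
    [-1,0.006,0.113,0.09,0.06,-0.061,-0.101],
    [-1,0.004,0.111,0.125,0.06,-0.061,-0.101],
    [-1,0.002,0.109,0.155,0.06,-0.061,-0.101],
    [-1,0.002,0.109,0.163,0.06,-0.061,-0.101],
    [-1,0.002,0.109,0.163,0.06,-0.061,-0.101]
  ]
}}

```text
clock: 10.3
eef_pos: [0.4503, 0.1066, 0.1148]
ee_rot: [-0.001, 0.067, 0.998, 0.001]
wrist_force: [0.1, -0.5, -0.5]
opening: 0.0855
finger_force: 0.0
```

Call:
{"name": "jog_arm", "arguments": {
  "moves": [
    [-0.2,0,0,0,0,0,0],
    [0,0,0,0,0,0,0],
    [0.3,0,0,0,0,0,0],
    [0.6,0,0,0,0,0,0],
    [0.8,0,0,0,0,0,0],
    [0.8,0,0,0,0,0,0],
    [0.8,0,0,0,0,0,0]
  ],
  "newtons": 40
}}

```text
clock: 11.18
eef_pos: [0.4507, 0.1067, 0.1151]
ee_rot: [0.0, 0.067, 0.998, 0.001]
wrist_force: [0.2, 1.5, 6.7]
opening: 0.0336
finger_force: 40.6
```

Run:
```python
from h import *
R=down(172.74); to([.449,.1075,.113],R); to([.449,.1075,.30],R);to([.4195,.2923,.30],R);to([.4939,.2828,.30],R)
```

```text
t 11.18 at [0.4507 0.1067 0.1151] F [0.2 1.5 6.7] J [-0.02  0.36  1.71  0.    1.07 -1.46] open 0.0336
shift [0.002 0.001 0.002] turn [ 0.002  0.    -0.007] rows>= 0.0
t 11.18 at [0.4507 0.1067 0.1151] F [0.2 1.5 6.7] J [-0.02  0.36  1.71  0.    1.07 -1.46] open 0.0336
shift [ 0.002  0.001 -0.185] turn [ 0.002  0.    -0.007] rows>= 3.0
t 11.18 at [0.4507 0.1067 0.1151] F [0.2 1.5 6.7] J [-0.02  0.36  1.71  0.    1.07 -1.46] open 0.0336
shift [ 0.056  0.18  -0.185] turn [ 0.002  0.    -0.007] rows>= 4.2
t 11.18 at [0.4507 0.1067 0.1151] F [0.2 1.5 6.7] J [-0.02  0.36  1.71  0.    1.07 -1.46] open 0.0336
shift [-0.019  0.181 -0.185] turn [ 0.002  0.    -0.007] rows>= 4.1
```

Call:
{"name": "jog_arm", "arguments": {
  "moves": [
    [0.8,0,0,-0.01,0,0,0],
    [0.8,0,0,-0.045,0,0,0],
    [0.8,0,0,-0.095,0,0,0],
    [0.8,0,0.01,-0.145,0,0,0],
    [0.8,-0.003,0.04,-0.185,0,0,0],
    [0.8,-0.009,0.085,-0.185,0,0,-0.004],
    [0.8,-0.014,0.13,-0.185,0,0,-0.007],
    [0.8,-0.018,0.17,-0.185,0,0,-0.007],
    [0.8,-0.019,0.181,-0.185,0,0,-0.007],
    [0.8,-0.019,0.181,-0.185,0,0,-0.007]
  ]
}}

```text
clock: 12.42
eef_pos: [0.4933, 0.2831, 0.2996]
ee_rot: [-0.001, 0.063, 0.998, 0.0]
wrist_force: [-0.6, -1.1, -0.8]
opening: 0.0334
finger_force: 40.3
```

Run:
```python
from h import *
R=down(172.74); to([.4939,.2828,.265],R); to([.4939,.2828,.125],R)
f=arr(cams.grab_frame("scene")); cv2.imwrite("pics/s3.png",cv2.resize(f["img"][60:270,360:600],None,fx=2.6,fy=2.6))
print(proj(f,[[.4939,.2828,.005],[.4939,.2828,.143]]))
```

```text
t 12.43 at [0.4933 0.2831 0.2996] F [-0.6 -1.1 -0.8] J [ 0.31  0.38  1.11  0.    1.66 -1.13] open 0.0334
shift [-0.001 -0.     0.035] turn [ 0.001 -0.002  0.   ] rows>= 0.6
t 12.43 at [0.4933 0.2831 0.2996] F [-0.6 -1.1 -0.8] J [ 0.31  0.38  1.11  0.    1.66 -1.13] open 0.0334
shift [-0.001 -0.     0.175] turn [ 0.001 -0.002  0.   ] rows>= 2.8
[[459.18933638 239.21348132]
 [471.41513561 202.23185863]]
```

View pics/s3.png

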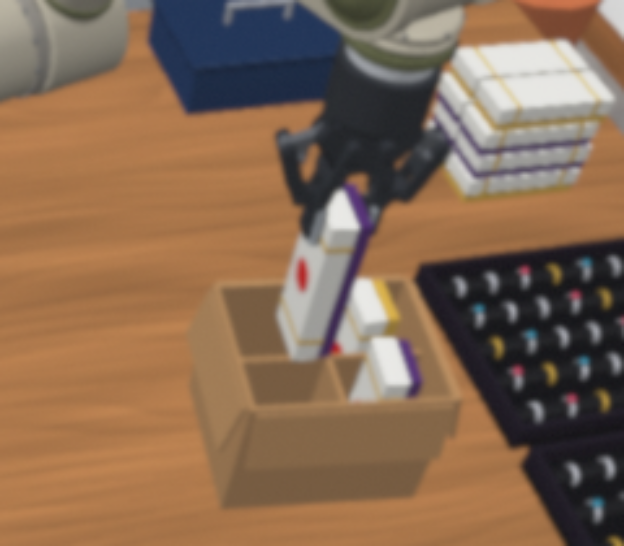

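The box hangs over the far cell: its bottom edge is at about (305,355), and the rim centre projects to (290,370), so they line up. Next I'll lower it in.

Call:
{"name": "jog_arm", "arguments": {
  "moves": [
    [0.8,-0.001,0,0.015,0,0,0],
    [0.8,-0.001,0,0.035,0,0,0],
    [0.8,-0.001,0,0.05,0,0,0],
    [0.8,-0.001,0,0.06,0,0,0]
  ]
}}

```text
clock: 12.98
eef_pos: [0.4943, 0.2819, 0.2395]
ee_rot: [-0.001, 0.064, 0.998, 0.001]
wrist_force: [-0.1, 0.7, -1.0]
opening: 0.0332
finger_force: 40.4
```

Call:
{"name": "jog_arm", "arguments": {
  "moves": [
    [0.8,0,0,0.015,0,0,0],
    [0.8,0,0,0.04,0,0,0],
    [0.8,0,0,0.07,0,0,0],
    [0.8,0,0,0.095,0,0,0],
    [0.8,0,0,0.108,0,0,0],
    [0.8,0,0,0.112,0,0,0],
    [0.8,0,0,0.114,0,0,0]
  ]
}}

```text
clock: 13.85
eef_pos: [0.4947, 0.2833, 0.1264]
ee_rot: [0.0, 0.064, 0.998, 0.001]
wrist_force: [0.3, 0.6, -0.8]
opening: 0.0336
finger_force: 40.3
```

Call:
{"name": "jog_arm", "arguments": {
  "moves": [
    [0.8,0,0,0.002,0,0,0],
    [0.8,0,0,0.004,0,0,0],
    [0.8,0,0,0.005,0,0,0]
  ]
}}

```text
clock: 14.22
eef_pos: [0.4943, 0.2834, 0.1208]
ee_rot: [-0.0, 0.063, 0.998, 0.001]
wrist_force: [0.2, 0.7, -0.8]
opening: 0.0336
finger_force: 40.3
```

Call:
{"name": "jog_arm", "arguments": {
  "moves": [
    [0.8,0,0,0.001,0,0,0],
    [0.8,0,0,0.0015,0,0,0]
  ]
}}

```text
clock: 14.48
eef_pos: [0.4945, 0.2835, 0.1201]
ee_rot: [-0.0, 0.063, 0.998, 0.001]
wrist_force: [-2.1, 0.0, 8.4]
opening: 0.0334
finger_force: 41.4
```

Call:
{"name": "jog_arm", "arguments": {
  "moves": [
    [0.1,0,0,0,0,0,0],
    [-0.02,0,0,0,0,0,0],
    [-0.06,0,0,0,0,0,0],
    [-0.06,0,0,0,0,0,0]
  ]
}}

```text
clock: 14.98
eef_pos: [0.4943, 0.2833, 0.1192]
ee_rot: [-0.001, 0.063, 0.998, 0.001]
wrist_force: [0.5, 0.8, 1.0]
opening: 0.0451
finger_force: 0.0
```

Call:
{"name": "jog_arm", "arguments": {
  "moves": [
    [-0.06,0,0,-0.01,0,0,0],
    [-0.06,0,0,-0.03,0,0,0],
    [-0.06,0,0,-0.07,0,0,0],
    [-0.5,0,0,-0.12,0,0,0],
    [-1,0,0,-0.17,0,0,0],
    [-1,0,0,-0.18,0,0,0]
  ]
}}

```text
clock: 15.72
eef_pos: [0.495, 0.2833, 0.3035]
ee_rot: [0.003, 0.063, 0.998, 0.002]
wrist_force: [-0.6, 0.3, -0.7]
opening: 0.0853
finger_force: 0.0
```

Run:
```python
from h import *
f=arr(cams.grab_frame("scene")); cv2.imwrite("pics/s4.png",cv2.resize(f["img"][60:270,360:600],None,fx=2.6,fy=2.6))
b=np.radians(86.6); a=np.array([np.cos(b),np.sin(b),0]); R=down(86.6,-30); T=np.array([.575,-.335,0])+.0305*a+[0,0,.012]
print(T); to(T-.1*R.as_matrix()[:,2],R)
```

```text
[ 0.57680884 -0.30455369  0.012     ]
t 15.78 at [0.4949 0.2832 0.3026] F [-0.2 -1.   1.2] J [ 0.31  0.38  1.1   0.    1.66 -1.13] open 0.0854
shift [-0.152 -0.524  0.203] turn [ 0.398 -0.42   1.464] rows>= 9.3
```

View pics/s4.png

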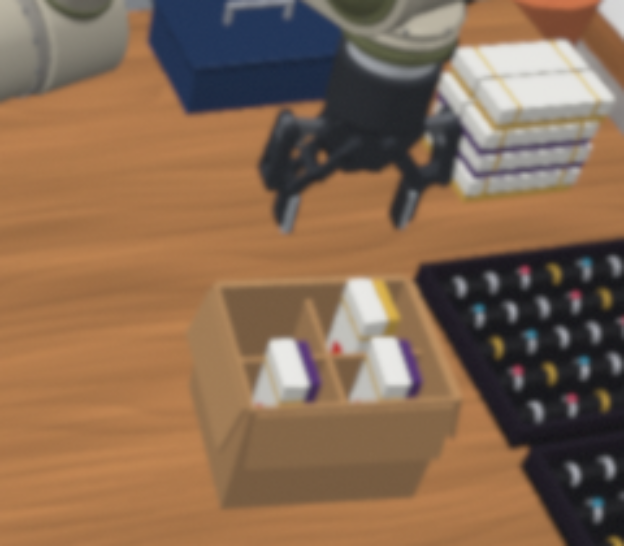

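Reject 1 stands in the far cell at (290,370) in the crop, level with the neighbouring fixed box. Next is reject 2.

Call:
{"name": "jog_arm", "arguments": {
  "moves": [
    [-1,-0.015,-0.053,0,0.04,-0.042,0.146],
    [-1,-0.03,-0.105,0.01,0.08,-0.084,0.293],
    [-1,-0.046,-0.157,0.02,0.12,-0.126,0.44],
    [-1,-0.061,-0.21,0.03,0.16,-0.168,0.586],
    [-1,-0.076,-0.262,0.04,0.2,-0.21,0.732],
    [-1,-0.091,-0.314,0.05,0.239,-0.252,0.878],
    [-1,-0.106,-0.367,0.06,0.279,-0.294,1.025],
    [-1,-0.122,-0.419,0.07,0.318,-0.336,1.171],
    [-1,-0.137,-0.472,0.08,0.358,-0.378,1.318],
    [-1,-0.152,-0.524,0.09,0.398,-0.42,1.464]
  ]
}}

```text
clock: 17.02
eef_pos: [0.5783, -0.2573, 0.2067]
ee_rot: [0.176, 0.704, 0.661, -0.191]
wrist_force: [1.6, 0.9, -0.5]
opening: 0.0854
finger_force: 0.0
```

Run:
```python
from h import *
f=arr(cams.grab_frame("wrist")); s=status.sense(); q=s["ee_rot"]; C=Ro.from_quat([q[1],q[2],q[3],q[0]]).as_matrix()
M=f["mount"]; Rc=C@M[:3,:3]; f["R"]=Rc.T; f["t"]=-Rc.T@(s["eef_pos"]+C@M[:3,3])
hsv=cv2.cvtColor(f["img"],cv2.COLOR_BGR2HSV); red=((hsv[...,0]<8)|(hsv[...,0]>172))&(hsv[...,1]>150)&(hsv[...,2]>100)
k,_,st,c=cv2.connectedComponentsWithStats(red.astype(np.uint8))
for i in range(1,k):
    if st[i,4]>100: print("dot",c[i].round(0),plane(f,c[i],.04).round(4))
b=np.radians(86.6); a=np.array([np.cos(b),np.sin(b),0]); R=down(86.6,-30); T=np.array([.575,-.335,0])+.0305*a+[0,0,.012]
to(T-.1*R.as_matrix()[:,2],R); to(T,R)
```

```text
dot [324. 197.] [[ 0.5745 -0.3434  0.04  ]]
dot [ 20. 269.] [[ 0.2319 -0.4241  0.04  ]]
t 17.07 at [ 0.5783 -0.2625  0.2043] F [-3.2 -3.5 -1.7] J [-0.42  0.52  1.24 -0.53  1.24 -0.21] open 0.0853
shift [0.06  0.002 0.087] turn [-0.012  0.004 -0.008] rows>= 1.7
t 17.07 at [ 0.5783 -0.2625  0.2043] F [-3.2 -3.5 -1.7] J [-0.42  0.52  1.24 -0.53  1.24 -0.21] open 0.0853
shift [0.061 0.003 0.187] turn [-0.012  0.004 -0.008] rows>= 3.2
```

Call:
{"name": "jog_arm", "arguments": {
  "moves": [
    [-1,0.03,0.002,0.045,-0.012,0,-0.008],
    [-1,0.06,0.002,0.087,-0.012,0,-0.008],
    [-1,0.06,0.002,0.087,-0.012,0,-0.008],
    [-1,0.06,0.002,0.087,-0.012,0,-0.008]
  ]
}}

```text
clock: 17.58
eef_pos: [0.5815, -0.248, 0.1046]
ee_rot: [0.181, 0.698, 0.667, -0.187]
wrist_force: [1.4, -0.7, 1.1]
opening: 0.0851
finger_force: 0.0
```

Run:
```python
from h import *
b=np.radians(86.6); a=np.array([np.cos(b),np.sin(b),0]); R=down(86.6,-30); T=np.array([.575,-.335,0])+.0305*a+[0,0,.012]
to(T,R)
```

```text
t 17.57 at [ 0.5815 -0.248   0.1046] F [ 1.4 -0.7  1.1] J [-0.4   0.62  1.38 -0.58  1.02 -0.07] open 0.0851
shift [-0.003 -0.002  0.109] turn [0.01  0.003 0.01 ] rows>= 1.7
```

Call:
{"name": "jog_arm", "arguments": {
  "moves": [
    [-1,-0.001,-0.001,0.035,0.01,0.003,0.01],
    [-1,-0.003,-0.002,0.07,0.01,0.003,0.01],
    [-1,-0.003,-0.002,0.098,0.01,0.003,0.01],
    [-1,-0.003,-0.002,0.108,0.01,0.003,0.01],
    [-1,-0.003,-0.002,0.108,0.01,0.003,0.01]
  ]
}}

```text
clock: 18.2
eef_pos: [0.5769, -0.3046, 0.0123]
ee_rot: [0.177, 0.703, 0.662, -0.188]
wrist_force: [0.2, 0.1, -0.1]
opening: 0.0849
finger_force: 0.0
```

Call:
{"name": "jog_arm", "arguments": {
  "moves": [
    [0.2,0,0,0,0,0,0],
    [0.5,0,0,0,0,0,0],
    [0.5,0,0,0,0,0,0],
    [0.5,0,0,0,0,0,0],
    [0.5,0,0,0,0,0,0],
    [0.5,0,0,0,0,0,0]
  ],
  "newtons": 45
}}

```text
clock: 18.95
eef_pos: [0.577, -0.3039, 0.0123]
ee_rot: [0.177, 0.703, 0.663, -0.188]
wrist_force: [-0.5, 3.0, 6.1]
opening: 0.0533
finger_force: 48.5
```

Run:
```python
from h import *
c=intool([.575,-.335,.023],86.6); print("c_tool",c); R=down(82.74,60); to([.577,-.3045,.012],down(86.6,-30))
```

```text
c_tool [-0.03229937 -0.00017278  0.00630155]
t 18.95 at [ 0.577  -0.3039  0.0123] F [-0.5  3.   6.1] J [-0.49  0.76  1.42 -0.65  0.85 -0.01] open 0.0533
shift [-0.     0.     0.001] turn [-0.    -0.     0.001] rows>= 0.0
```

Gripped. Next I'll lift it, as with the first one.

Call:
{"name": "jog_arm", "arguments": {
  "moves": [
    [0.5,-0.01,0,-0.017,0,0,0],
    [0.5,-0.03,0,-0.052,0,0,0],
    [0.5,-0.05,0,-0.087,0,0,0],
    [0.5,-0.07,0,-0.122,0,0,0],
    [0.5,-0.09,0,-0.156,0,0,0],
    [0.5,-0.1,0,-0.173,0,0,0],
    [0.5,-0.1,0,-0.173,0,0,0]
  ]
}}

```text
clock: 19.82
eef_pos: [0.577, -0.3046, 0.2133]
ee_rot: [0.178, 0.703, 0.662, -0.188]
wrist_force: [0.4, -0.5, -2.4]
opening: 0.0532
finger_force: 47.6
```

Run:
```python
from h import *
c=np.array([-.0323,-.0002,.0063]); R=down(82.74,60)
to(np.array([.45,.11,.075+.08])-R.apply(c),R)
```

```text
t 19.82 at [ 0.577  -0.3046  0.2133] F [ 0.4 -0.5 -2.4] J [-0.49  0.53  1.21 -0.51  1.22 -0.29] open 0.0532
shift [ 0.375 -0.15  -0.185] turn [-0.018  1.57   0.073] rows>= 8.4
```

Call:
{"name": "jog_arm", "arguments": {
  "moves": [
    [0.5,0.02,-0.008,-0.01,-0.001,0.08,0.004],
    [0.5,0.055,-0.022,-0.027,-0.002,0.23,0.011],
    [0.5,0.094,-0.038,-0.046,-0.004,0.393,0.018],
    [0.5,0.137,-0.055,-0.068,-0.006,0.573,0.027],
    [0.5,0.18,-0.072,-0.089,-0.009,0.754,0.035],
    [0.5,0.222,-0.089,-0.11,-0.011,0.93,0.043],
    [0.5,0.265,-0.106,-0.131,-0.013,1.11,0.052],
    [0.5,0.307,-0.123,-0.152,-0.015,1.287,0.06],
    [0.5,0.345,-0.138,-0.17,-0.017,1.445,0.067],
    [0.5,0.375,-0.15,-0.185,-0.018,1.57,0.073]
  ]
}}

```text
clock: 21.08
eef_pos: [0.4508, 0.1221, 0.184]
ee_rot: [-0.333, 0.65, 0.57, 0.376]
wrist_force: [0.5, -0.0, -1.9]
opening: 0.0533
finger_force: 47.6
```

Call:
{"name": "jog_arm", "arguments": {
  "moves": [
    [0.5,0,0,0,0,0,0],
    [0.5,0,0,0,0,0,0]
  ]
}}

```text
clock: 21.32
eef_pos: [0.4522, 0.1203, 0.1844]
ee_rot: [-0.331, 0.651, 0.572, 0.374]
wrist_force: [0.3, -1.5, -0.8]
opening: 0.0532
finger_force: 47.7
```

Run:
```python
from h import *
c=np.array([-.0323,-.0002,.0063]); R=down(82.74,60)
to(np.array([.45,.11,.075+.005])-R.apply(c),R)
```

```text
t 21.32 at [0.4522 0.1203 0.1844] F [ 0.3 -1.5 -0.8] J [-0.51  0.42  1.86  0.94  1.49 -0.78] open 0.0532
shift [-0.063 -0.     0.037] turn [-0.001  0.001 -0.003] rows>= 1.2
```

Call:
{"name": "jog_arm", "arguments": {
  "moves": [
    [0.5,-0.017,0,0.01,0,0,0],
    [0.5,-0.039,0,0.023,0,0,0],
    [0.5,-0.056,0,0.033,0,0,0],
    [0.5,-0.062,0,0.036,0,0,0],
    [0.5,-0.066,0,0.038,0,0,0],
    [0.5,-0.067,0,0.039,0,0,0]
  ]
}}

```text
clock: 22.08
eef_pos: [0.4519, 0.121, 0.1072]
ee_rot: [-0.331, 0.65, 0.572, 0.375]
wrist_force: [0.3, 0.2, -1.6]
opening: 0.0535
finger_force: 47.8
```

Call:
{"name": "jog_arm", "arguments": {
  "moves": [
    [0.5,-0.001,0,0.0005,0,0,0],
    [0.5,-0.0015,0,0.001,0,0,0]
  ]
}}

```text
clock: 22.32
eef_pos: [0.4517, 0.1214, 0.1059]
ee_rot: [-0.332, 0.65, 0.571, 0.375]
wrist_force: [-2.8, -4.5, 12.2]
opening: 0.0533
finger_force: 48.8
```

Contact at 12 N. Next I'll release and back off.

Call:
{"name": "jog_arm", "arguments": {
  "moves": [
    [0.5,0,0,0,0,0,0],
    [-0.4,0,0,0,0,0,0],
    [-0.7,0,0,0,0,0,0],
    [-1,0,0,0,0,0,0],
    [-1,0,0,0,0,0,0]
  ],
  "newtons": 30
}}

```text
clock: 22.95
eef_pos: [0.4515, 0.1214, 0.1051]
ee_rot: [-0.332, 0.65, 0.571, 0.375]
wrist_force: [0.7, -0.4, 0.1]
opening: 0.085
finger_force: 0.0
```

Call:
{"name": "jog_arm", "arguments": {
  "moves": [
    [-1,0,0,-0.02,0,0,0],
    [-1,0,0,-0.06,0,0,0],
    [-1,0,0,-0.1,0,0,0],
    [-1,0,0,-0.14,0,0,0],
    [-1,0,0,-0.15,0,0,0],
    [-1,0,0,-0.15,0,0,0]
  ]
}}

```text
clock: 23.7
eef_pos: [0.4353, -0.0074, 0.1798]
ee_rot: [-0.332, 0.651, 0.571, 0.375]
wrist_force: [-0.7, 0.4, 0.5]
opening: 0.0856
finger_force: 0.0
```

Run:
```python
from h import *
f=arr(cams.grab_frame("top")); cv2.imwrite("pics/t5.png",cv2.resize(f["img"][150:350,80:350],None,fx=2.9,fy=2.9))
hsv=cv2.cvtColor(f["img"],cv2.COLOR_BGR2HSV)[235:285,222:268]
yel=cv2.inRange(hsv,(22,110,150),(35,255,255)); wh=cv2.inRange(hsv,(0,0,205),(180,60,255))
m=cv2.morphologyEx(yel|wh,cv2.MORPH_CLOSE,np.ones((3,3)))
q=max(cv2.findContours(m,cv2.RETR_EXTERNAL,cv2.CHAIN_APPROX_NONE)[0],key=cv2.contourArea)[:,0]+[222,235]
P=plane(f,q,.15)[:,:2]; print(cv2.minAreaRect((P*1000).astype(np.float32)))
R=down(172.74); to([.435,-.011,.27],R)
```

```text
((449.50970458984375, 109.27761840820312), (30.959020614624023, 49.914894104003906), 82.30777740478516)
t 23.75 at [ 0.4351 -0.0068  0.1796] F [ 0.3  0.5 -0.1] J [-0.77  0.47  1.78  0.77  1.66 -0.89] open 0.0854
shift [ 0.076 -0.    -0.049] turn [ 0.814 -0.82  -1.415] rows>= 9.8
```

View pics/t5.png

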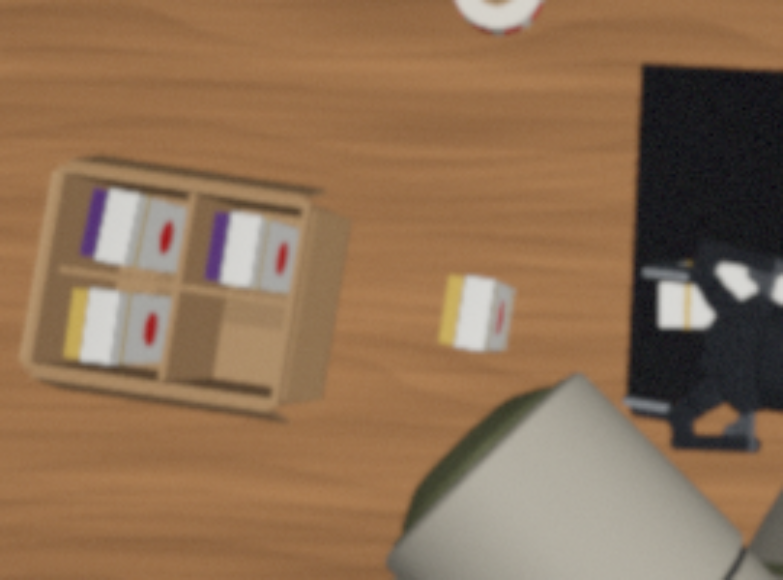

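Reject 2 stands on the strip at about (468,313) in the crop, and reject 1 is seated in the far cell at (250,250). I'll repeat the regrasp from above at (0.450, 0.109).

Call:
{"name": "jog_arm", "arguments": {
  "moves": [
    [-1,0.05,0,-0.03,0,0,0],
    [-1,0.076,0,-0.049,0.814,-0.82,-1.415],
    [-1,0.076,0,-0.049,0.814,-0.82,-1.415],
    [-1,0.076,0,-0.049,0.814,-0.82,-1.415],
    [-1,0.076,0,-0.049,0.814,-0.82,-1.415],
    [-1,0.076,0,-0.049,0.814,-0.82,-1.415],
    [-1,0.076,0,-0.049,0.814,-0.82,-1.415],
    [-1,0.076,0,-0.049,0.814,-0.82,-1.415],
    [-1,0.076,0,-0.049,0.814,-0.82,-1.415],
    [-1,0.076,0,-0.049,0.814,-0.82,-1.415]
  ]
}}

```text
clock: 25.0
eef_pos: [0.4349, -0.0108, 0.2694]
ee_rot: [-0.028, 0.113, 0.993, 0.032]
wrist_force: [0.3, 0.7, 0.8]
opening: 0.0853
finger_force: 0.0
```

Run:
```python
from h import *
R=down(172.74); to([.45,.109,.22],R);to([.45,.109,.115],R)
```

```text
t 25.0 at [ 0.4349 -0.0108  0.2694] F [0.3 0.7 0.8] J [-0.33  0.17  1.49  0.05  1.55 -1.68] open 0.0853
shift [0.009 0.117 0.057] turn [ 0.06  -0.061 -0.1  ] rows>= 2.1
t 25.0 at [ 0.4349 -0.0108  0.2694] F [0.3 0.7 0.8] J [-0.33  0.17  1.49  0.05  1.55 -1.68] open 0.0853
shift [0.002 0.111 0.161] turn [ 0.06  -0.061 -0.1  ] rows>= 3.1
```

Call:
{"name": "jog_arm", "arguments": {
  "moves": [
    [-1,0.005,0.06,0.02,0.06,-0.061,-0.1],
    [-1,0.009,0.117,0.057,0.06,-0.061,-0.1],
    [-1,0.009,0.117,0.057,0.06,-0.061,-0.1],
    [-1,0.006,0.115,0.09,0.06,-0.061,-0.1],
    [-1,0.004,0.113,0.125,0.06,-0.061,-0.1],
    [-1,0.002,0.111,0.154,0.06,-0.061,-0.1],
    [-1,0.002,0.111,0.161,0.06,-0.061,-0.1],
    [-1,0.002,0.111,0.161,0.06,-0.061,-0.1]
  ]
}}

```text
clock: 26.0
eef_pos: [0.4512, 0.1076, 0.1168]
ee_rot: [-0.0, 0.067, 0.998, 0.001]
wrist_force: [-0.8, 0.8, 0.9]
opening: 0.0857
finger_force: 0.0
```

Call:
{"name": "jog_arm", "arguments": {
  "moves": [
    [-0.2,0,0,0,0,0,0],
    [0,0,0,0,0,0,0],
    [0.3,0,0,0,0,0,0],
    [0.6,0,0,0,0,0,0],
    [0.8,0,0,0,0,0,0],
    [0.8,0,0,0,0,0,0],
    [0.8,0,0,0,0,0,0]
  ],
  "newtons": 40
}}

```text
clock: 26.88
eef_pos: [0.4516, 0.1077, 0.117]
ee_rot: [0.0, 0.067, 0.998, 0.001]
wrist_force: [-0.6, 1.8, 6.5]
opening: 0.0336
finger_force: 41.6
```

Run:
```python
from h import *
R=down(172.74); to([.42,.2923,.30],R)
```

```text
t 26.88 at [0.4516 0.1077 0.117 ] F [-0.6  1.8  6.5] J [-0.02  0.36  1.71  0.    1.07 -1.46] open 0.0336
shift [ 0.056  0.179 -0.183] turn [ 0.002  0.001 -0.008] rows>= 4.2
```

Call:
{"name": "jog_arm", "arguments": {
  "moves": [
    [0.8,0,0,-0.01,0,0,0],
    [0.8,0,0,-0.045,0,0,0],
    [0.8,0,0,-0.095,0,0,0],
    [0.8,0.003,0.01,-0.145,0,0,0],
    [0.8,0.012,0.04,-0.183,0,0,0],
    [0.8,0.026,0.085,-0.183,0,0,-0.004],
    [0.8,0.04,0.13,-0.183,0,0,-0.008],
    [0.8,0.052,0.168,-0.183,0,0,-0.008],
    [0.8,0.056,0.179,-0.183,0,0,-0.008],
    [0.8,0.056,0.179,-0.183,0,0,-0.008]
  ]
}}

```text
clock: 28.12
eef_pos: [0.4195, 0.2921, 0.2998]
ee_rot: [-0.001, 0.063, 0.998, 0.0]
wrist_force: [-0.1, -0.2, -1.3]
opening: 0.0335
finger_force: 41.1
```

Run:
```python
from h import *
R=down(172.74); to([.42,.2923,.125],R)
f=arr(cams.grab_frame("scene")); cv2.imwrite("pics/s6.png",cv2.resize(f["img"][60:270,360:600],None,fx=2.6,fy=2.6))
print((proj(f,[[.4195,.2923,.185],[.4195,.2923,.143]])-[360,60])*2.6)
```

```text
t 28.12 at [0.4195 0.2921 0.2998] F [-0.1 -0.2 -1.3] J [ 0.38  0.27  1.27  0.    1.61 -1.07] open 0.0335
shift [-0.001  0.     0.175] turn [ 0.001 -0.001  0.001] rows>= 2.8
[[279.40030621 275.62436027]
 [269.75710822 308.72010726]]
```

View pics/s6.png

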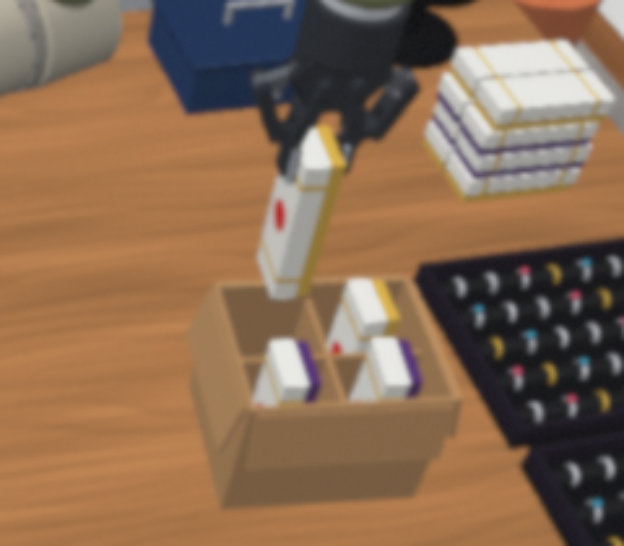

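Reject 2 hangs over the near cell: its bottom is at about (280,282), where (279,276) was predicted. Next I'll lower it.

Call:
{"name": "jog_arm", "arguments": {
  "moves": [
    [0.8,-0.001,0,0.015,0,0,0],
    [0.8,-0.001,0,0.035,0,0,0],
    [0.8,-0.001,0,0.05,0,0,0],
    [0.8,-0.001,0,0.06,0,0,0]
  ]
}}

```text
clock: 28.68
eef_pos: [0.421, 0.2909, 0.2393]
ee_rot: [-0.001, 0.064, 0.998, 0.0]
wrist_force: [0.6, 0.2, 0.1]
opening: 0.0332
finger_force: 41.1
```

Call:
{"name": "jog_arm", "arguments": {
  "moves": [
    [0.8,0,0,0.015,0,0,0],
    [0.8,0,0,0.04,0,0,0],
    [0.8,0,0,0.07,0,0,0],
    [0.8,0,0,0.095,0,0,0],
    [0.8,0,0,0.108,0,0,0],
    [0.8,0,0,0.112,0,0,0],
    [0.8,0,0,0.114,0,0,0]
  ]
}}

```text
clock: 29.55
eef_pos: [0.4211, 0.2923, 0.1264]
ee_rot: [0.0, 0.063, 0.998, 0.001]
wrist_force: [-0.2, -0.2, -1.8]
opening: 0.0334
finger_force: 41.0
```

Call:
{"name": "jog_arm", "arguments": {
  "moves": [
    [0.8,0,0,0.001,0,0,0],
    [0.8,0,0,0.003,0,0,0]
  ]
}}

```text
clock: 29.8
eef_pos: [0.4209, 0.2924, 0.1232]
ee_rot: [0.0, 0.063, 0.998, 0.001]
wrist_force: [0.1, 0.5, -0.1]
opening: 0.0336
finger_force: 41.0
```

Call:
{"name": "jog_arm", "arguments": {
  "moves": [
    [0.8,0,0,0.001,0,0,0],
    [0.8,0,0,0.0015,0,0,0]
  ]
}}

```text
clock: 30.05
eef_pos: [0.4209, 0.2925, 0.122]
ee_rot: [0.0, 0.063, 0.998, 0.001]
wrist_force: [-1.8, -0.3, 8.8]
opening: 0.0333
finger_force: 41.8
```

Floor contact at 8.8 N, at the expected height. I'll open part way and rise.

Call:
{"name": "jog_arm", "arguments": {
  "moves": [
    [0.1,0,0,0,0,0,0],
    [-0.02,0,0,0,0,0,0],
    [-0.06,0,0,0,0,0,0],
    [-0.06,0,0,0,0,0,0]
  ]
}}

```text
clock: 30.55
eef_pos: [0.4207, 0.2923, 0.1212]
ee_rot: [-0.0, 0.063, 0.998, 0.001]
wrist_force: [0.4, 0.1, 0.4]
opening: 0.0451
finger_force: 0.0
```

Call:
{"name": "jog_arm", "arguments": {
  "moves": [
    [-0.06,0,0,-0.01,0,0,0],
    [-0.06,0,0,-0.03,0,0,0],
    [-0.06,0,0,-0.07,0,0,0],
    [-0.06,0,0,-0.12,0,0,0],
    [-0.06,0,0,-0.17,0,0,0],
    [-0.06,0,-0.05,-0.19,0,0,0],
    [-0.06,0,-0.11,-0.19,0,0,0],
    [-0.06,0,-0.15,-0.19,0,0,0],
    [-0.06,0,-0.15,-0.19,0,0,0]
  ]
}}

```text
clock: 31.68
eef_pos: [0.4015, 0.1415, 0.312]
ee_rot: [0.0, 0.065, 0.998, 0.001]
wrist_force: [0.4, -0.4, -0.0]
opening: 0.0454
finger_force: 0.0
```

Run:
```python
from h import *
f=cams.grab_frame("scene"); cv2.imwrite("pics/s7.png",f["img"])
```

```text
(no output)
```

View pics/s7.png

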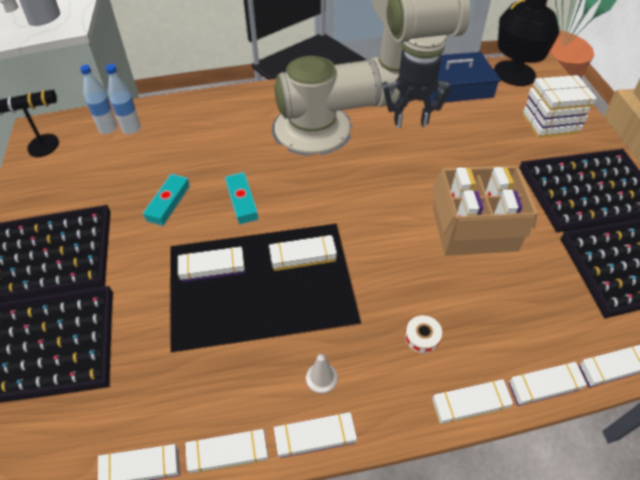

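Both rejects stand upright in the carton, at about (463,182) and (470,203). The good boxes, ring cone and roll of dots look unmoved, and the arm is clear of everything.

```bash
python3 -c "
from plant import finish_job
print(finish_job())"
```

```text
the job is handed in; nothing more can be done
None
```

I handed the job in at about 32 s of the allowed 72 s. In the last camera view both red-dot boxes stand upright in the carton's two empty cells, and the good boxes, ring cone and roll of dots look unmoved; no verdict came back at hand-in.

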